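# Open the readout's battery hatch

### The arm

A 7-joint arm with a two-finger parallel gripper is mounted at the origin on a cart in front of the work surface, level with it; the furniture and walls round the work are solid. World frame = base frame: x ahead of the robot, y to its left, z up, the work surface at z = 0. Lengths are in m, angles in rad, forces in N, time in s.
With the tool pointing down it reaches from about 0.35 to 0.9 m from the base axis. Payload 8.1 kg.
Tool frame: the origin (TCP) lies at the centre of the arm's flange, where the gripper is bolted on; the fingertips stand 178 mm ahead of it and the grasp point (between the pads) lies 159 mm ahead of it; z points along the fingers, y is the line along which they close (so a half turn about z gives the same grasp; the last joint's range is limited). The gripper opens to 92 mm and grips with 3 to 60 N. Pads are 19 mm wide; open, the fingers measure 130 mm over their backs; the gripper's body (75 mm by 190 mm) begins 47 mm behind the grasp point.
Start: joints at [-1.445, 0.434, 0.025, 1.573, -0.012, 1.134, -0.075], TCP at [0.142, 0.609, 0.405] pointing down, gripper open.
Joint ranges: [-2.62, 2.62], [-0.44, 2.09], [-1.27, 1.32], [0.08, 2.57], [-1.32, 4.46], [0.12, 2], [-2.74, 2.74]. Speed limits (rad/s): [2.22, 2.22, 3.01, 3.01, 3.14, 3.14, 3.14].

### API

Orientations are given as a rotation vector (axis times angle).
In Python, from cell import arm gives the robot as it stands. The module is installed in compiled form; this text tells all that it offers.
- The arm moves only by the shell command python3 -m inch 'ROWS' [FORCE]. ROWS is text: rows parted by semicolons, each of 5 numbers parted by spaces: the shift along the tool's x, y, z in m, then the turn about the tool's z in rad, then the finger opening in m, from 0 to 0.0918. In form: x y z roll fingers; .... A call has 1 to 5 rows; each row is the pose to reach, as a shift and turn from the pose commanded when the call began, along the tool's axes at that moment; what a row does not reach only later rows make up. A row lasts 1/10 s, in which the tool goes at most 50 mm and 8.59 degrees, less where a joint would pass 70% of its speed; a pose out of reach is approached as far as the arm can. A call with a gripper value outside its range is refused whole. The fingers move at their own pace and stop on an object; FORCE is the grip in N (left out, the last holds). Time passes only in rows, so rows that repeat a pose let the fingers close. It gives the time, the measured TCP pose, the force, the opening and the grip force at its end, in the units of the state.
- arm.observe(): the state, without advancing time (a new reading comes with each control period).
- arm.get_image(name): name is "side" or "top"; returns the picture (384x512x3 uint8, red, green, blue); there is no depth.
- arm.get_calibration(name): a dict with "intrinsics" (3x3 intrinsics, pixels), "pose" (4x4, takes a point from camera to world coordinates). Camera axes: x right, y up, looking along -z (the intrinsics and any distortion apply to the point x, -y, -z); pixel columns grow to the right and rows downward; lengths in m; the calibration is good to about 2 mm. A picture is of the moment at which its call begins. get_calibration takes no time and is no camera call.
- arm.sign_off(): hands the job in; it is judged then, once.
Trained networks look in the newest picture that a camera, given by its name, has taken for a name from the list of things; names that differ only in an ending like _2 or _b are one class to them, and where a whole thing is asked for, a point or a joint stands for the part that bears it (a point fixed in the world has none). Each returns a list of dicts, best first, with "conf" (0 to 1); they miss things now and then, are a little off and sometimes report something else, mostly with a low value. They report only what shows in the picture. A call takes as long as a camera call.
- arm.look_for(camera, query): "point" ([row, column] in pixels, amid what is visible of it).
- arm.silhouettes(camera, query): "region" (384x512 bool, what is visible of it) and "point" ([row, column] in pixels, amid what is visible of it).
- arm.place_of(camera, query): "point" ([row, column] in pixels: a listed point, or the origin of a listed thing).
The state is a dict: "clock": time; "joints": joint angles; "dq": joint speeds; "joint_efforts": joint torques, N m; "position": TCP position; "ee_rot": TCP orientation; "force": force on the tool from outside, world axes, zero at the start; "ft_torque": the same for the moment, N m; "width": opening from 0.0 (shut) to 1.0 (fully open); "gripper_force": force on a finger pad.
Only numpy, scipy, OpenCV 4.12 (cv2) and the standard library are available. Lean on these libraries where they do the work, as an engineer would, in place of code of your own. Each camera call takes 0.05 s, during which the arm holds its last target. There are 200 camera calls.

### The job

The bench readout needs new batteries: first switch it off by pressing down the raised front half of its power rocker, then push down on the ribbed front end of the battery hatch so that its push-push latch lets go, take the hand away and let the hatch spring up and stay up by itself. When you have seen it stay, push it with the fingertips the rest of the way back against its stop and come clear. Press and push only: nothing is to be lifted or carried off, and the readout and the things around it should stay where they are.

Things in the scene. Friction and masses are not known exactly. Their poses are not given: they have to be found in the camera images.
- readout: Bench readout: light case, dark side cheeks, 164 mm front to back, 198 wide, 57 high, about 2.5 kg, loose on rubber feet. Origin: centre of its underside, on the bench. x points from its front (slope with display and four dummy keys) to its back, y to its left, z up. The flat deck, 56 mm above the bench, carries the battery hatch (left), the power rocker (right) and, behind it, a ring.
- power_rocker (a joint): Black V-shaped power rocker, 34 mm front to back, 23 wide, pivot along the readout's y; stays where left. In rad: about 0 = on (front half stands up, 6 mm at its end; rear half level), 0.36 = off, its end stop (front half level, rear half up). Pressing the front half down makes it grow, about 3 N. The bezel round it stands only 1.5 mm above the deck.
- rocker_press (a point): Point on the face of the rocker's front half, 12 mm from the pivot, where it is pressed; moves with it. At start 4 mm above the pivot, at off level with it.
- rocker_pivot (a point): Middle of the rocker's pivot line: 12 mm behind, 55 mm right of and 59.5 mm above the readout's origin. Moves with the readout only.
- battery_hatch (a joint): Grey hatch, 64 mm front to back, 84 wide, 5 thick, hinged at its rear edge. In rad: 0 shut, grows as the front swings up and back. Push-push latch: press the front down 3 to 4 mm (-0.05 or less; stop -0.08; about 4 N), let go, and a spring lifts it in 1 s to 1.3, where it stays; pressed down again it latches shut. Beyond 1.3 it moves with about 1 N to its stop at 1.92 and stays where left.
- hatch_press (a point): Where to press the hatch: on its upper face, mid-width, 50 mm in front of the hinge, on the five small ribs near the front edge. Moves with the hatch; shut, it is 58.5 mm above the bench, 2.5 mm proud of the deck.
- hatch_edge (a point): Middle of the hatch's free (front) edge, 64 mm from the hinge. Moves with the hatch: about 115 mm above the bench when sprung up (1.3), 118 mm when upright. Its inner face is flat but for the steel latch cam near the edge, 21 to 37 mm left of the middle, which stands out 26 mm.
- hatch_hinge (a point): Middle of the hatch's hinge axis, 52 mm behind, 32 mm left of and 53.5 mm above the readout's origin. Moves with the readout, not with the hatch.
- spacer_ring: Bystander: spacer ring, flat steel ring, 46 mm across, 12 mm high, lying on the readout's top deck behind the rocker. Origin: centre of its underside.
- paste_pot: Bystander: paste pot, round pot with a red lid, 58 mm across, 50 mm high, standing to the right of the readout. Origin: centre of its underside.
- guide_bush_a: Bystander: flanged guide bush, steel bush with a flange at its foot, 40 mm across, 35 mm high, standing to the right of the readout. Origin: centre of its underside.
- cap_screw_a: Bystander: cap screw, black socket-head screw, 53 mm long, 19 mm high, lying in front of the readout. Origin: centre of its underside.
- marker_pen: Bystander: marker pen, pen 135 mm long, 17 mm thick, lying in front of the readout, roughly along its front edge. Origin: centre of its underside.
- v_block: Bystander: V-block, steel block 48 x 44 x 36 mm standing behind the readout. Origin: centre of its underside.
- hex_key_c: Bystander: hex key, black L-shaped key 125 mm long, 12 mm high, lying behind the readout. Origin: centre of its underside.

How it is judged:
On the way, in this order (a step that is already met when the one before it is completed fails the run):
1. the rocker is pressed to off while the hatch is still shut (value of joint power_rocker above 0.3 rad and value of joint battery_hatch below 0.1 rad), for 0.1 s.
2. the hatch is pressed down past its shut position (value of joint battery_hatch below -0.025 rad), for 0.02 s.
3. the hatch has sprung up and stays up with no finger on the readout (value of joint battery_hatch between 1.1 and 1.6 rad and contact force between the fingers and readout below 0.3 N), for 0.3 s.
At the end, for the whole second after the job is handed in: The rocker is off (over 0.30 of 0.36 rad), the hatch is back at its stop (over 1.75 of 1.92 rad) and at rest, the readout stands flat within 30 mm of where it stood, the spacer ring still lies on its deck (value of joint power_rocker above 0.3 rad and value of joint battery_hatch above 1.75 rad and velocity of joint battery_hatch between -0.1 and 0.1 rad/s and height (world z) of readout below 0.006 m and angle between readout's own z axis and vertical below 0.05 rad and distance of readout from where it was at the start of the episode below 0.03 m and height (world z) of spacer_ring above 0.05 m); the robot touches nothing.
It fails at once if the hatch opens while the readout is still switched on (value of joint power_rocker below 0.25 rad and value of joint battery_hatch above 0.3 rad).
It fails at once if the readout is lifted or tipped (height (world z) of readout above 0.012 m or angle between readout's own z axis and vertical above 0.1 rad).
It fails at once if the readout is shoved more than 30 mm along the bench (distance of readout from where it was at the start of the episode above 0.03 m).
It fails at once if one of the seven loose bystanders is moved or lifted by more than 35 mm (distance of any of spacer_ring, paste_pot, guide_bush_a, cap_screw_a, marker_pen, v_block, hex_key_c from where it was at the start of the episode above 0.035 m).
It also fails if it takes over 51 s, if anything falls off the work surface, if the arm or the gripper's body presses on something with over 40 N, if the wrist force passes 120 N, or if a joint passes its speed limit or range.

## Working session

There is one attempt and no reset: what is moved stays moved. The work goes in short steps, Python scripts to look and compute and a shell command to move; the robot and the scene stay as the last step left them, time stands still between calls to the robot, and variables do not carry over. Pictures are saved under pics/ and viewed, at most 10 in all, crops included, and the job is handed in when it is done.

```bash
mkdir -p pics; cat > h.py <<'E'
import numpy as np, cv2
from cell import arm
from scipy.spatial.transform import Rotation as R
def ray(cam,px):
    c=arm.get_calibration(cam);K=np.array(c["intrinsics"]);P=np.array(c["pose"])
    r,cl=px; d=np.linalg.inv(K)@[cl,r,1]; d=np.array([d[0],-d[1],-d[2]])
    return P[:3,3],P[:3,:3]@d
def atz(cam,px,z):
    o,d=ray(cam,px); return o+d*(z-o[2])/d[2]
def proj(cam,p):
    c=arm.get_calibration(cam);K=np.array(c["intrinsics"]);P=np.array(c["pose"])
    q=P[:3,:3].T@(np.array(p)-P[:3,3]); u=K@[q[0],-q[1],-q[2]]; return u[1]/u[2],u[0]/u[2]
def tri(px1,px2):
    (o1,d1),(o2,d2)=ray("side",px1),ray("top",px2)
    A=np.stack([d1,-d2],1);s=np.linalg.lstsq(A,o2-o1,rcond=None)[0]
    a,b=o1+s[0]*d1,o2+s[1]*d2; return (a+b)/2,np.linalg.norm(a-b)
E
python3 - <<'E'
from h import *
np.set_printoptions(precision=4,suppress=True)
for c in("side","top"):
    im=arm.get_image(c);cv2.imwrite(f"pics/{c}0.png",im[...,::-1]); print(c,arm.get_calibration(c))
Z=dict(readout=0,rocker_press=.0635,rocker_pivot=.0595,hatch_press=.0585,hatch_edge=.0585,hatch_hinge=.0535,spacer_ring=.056)
for q,z in Z.items():
    for c in("side","top"):
        for d in arm.place_of(c,q)[:2]: print(q,c,round(d["conf"],2),np.round(d["point"],1),atz(c,d["point"],z))
s=arm.observe();print(s)
print(R.from_rotvec(s["ee_rot"]).as_matrix())
E
```

```text
side {'intrinsics': array([[365.2329,   0.    , 256.1563],
       [  0.    , 365.2329, 193.8782],
       [  0.    ,   0.    ,   1.    ]]), 'pose': array([[ 0.8809,  0.2972, -0.3683,  0.2673],
       [-0.473 ,  0.5268, -0.7062, -0.6832],
       [-0.0159,  0.7963,  0.6047,  0.5844],
       [ 0.    ,  0.    ,  0.    ,  1.    ]])}
top {'intrinsics': array([[452.5367,   0.    , 256.0095],
       [  0.    , 452.5367, 197.0373],
       [  0.    ,   0.    ,   1.    ]]), 'pose': array([[ 0.0021,  0.9935, -0.1136,  0.499 ],
       [-0.9998,  0.0044,  0.0198, -0.0966],
       [ 0.0201,  0.1136,  0.9933,  0.9585],
       [ 0.    ,  0.    ,  0.    ,  1.    ]])}
readout side 0.89 [209.7 243.5] [ 0.5646 -0.0428  0.    ]
readout top 0.57 [216.6 227.9] [ 0.5667 -0.0562  0.    ]
rocker_press side 0.52 [204.6 253.3] [ 0.5598 -0.1071  0.0635]
rocker_press top 0.47 [224.1 248.5] [ 0.5475 -0.0997  0.0635]
rocker_pivot side 0.79 [202.1 254.8] [ 0.5694 -0.0962  0.0595]
rocker_pivot side 0.66 [201.6 203.7] [ 0.4669 -0.0364  0.0595]
rocker_pivot top 0.91 [216.5 254. ] [ 0.5629 -0.1106  0.0595]
hatch_press sid
[... 490 characters left out ...]
0.61 [199.4 264.8] [ 0.5976 -0.1322  0.056 ]
spacer_ring top 0.3 [167.  272.2] [ 0.6636 -0.1472  0.056 ]
{'clock': 0.8, 'joints': array([-1.4446,  0.4345,  0.025 ,  1.5732, -0.0116,  1.134 , -0.0751]), 'dq': array([ 0.0002, -0.0012, -0.    , -0.0014,  0.0002, -0.0001,  0.0001]), 'joint_efforts': array([  0.0006, -66.7597,   0.9837, -31.4786,  -0.0608,   0.0326,
         0.0001]), 'position': array([0.1418, 0.6087, 0.4047]), 'ee_rot': array([-0.3587, -3.121 , -0.    ]), 'force': array([-0.0946,  0.7577,  0.3592]), 'ft_torque': array([-0.0306,  0.0136,  0.0142]), 'gripper_force': 0.0, 'width': 1.0017739836693513}
[[-0.9739  0.2269 -0.    ]
 [ 0.2269  0.9739  0.    ]
 [ 0.     -0.     -1.    ]]
```

View images.

```bash
python3 - <<'E'
import cv2
im=cv2.imread("pics/top0.png");cv2.imwrite("pics/top0c.png",cv2.resize(im[110:310,120:360],None,fx=3,fy=3,interpolation=cv2.INTER_CUBIC))
im=cv2.imread("pics/side0.png");cv2.imwrite("pics/side0c.png",cv2.resize(im[110:290,130:370],None,fx=3,fy=3,interpolation=cv2.INTER_CUBIC))
E
```

```text
(no output)
```

View pics/top0c.png

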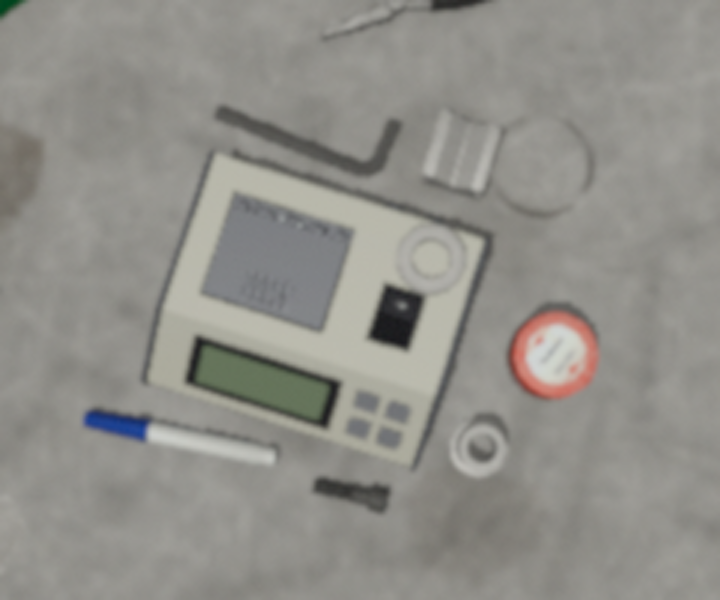

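View pics/side0c.png

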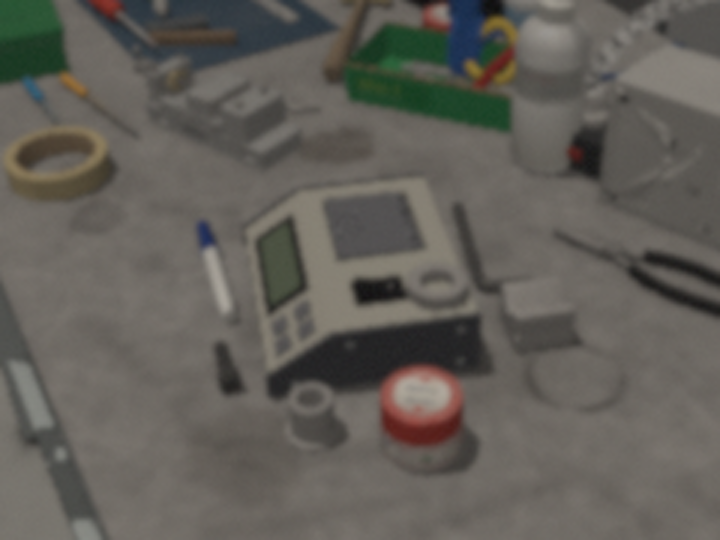

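Top view: the hatch has its corners at about crop (236,193), (353,230), (322,330), (203,293). The rocker is at (397,317) with the ring close behind it, and the readout is turned about -17°. The side view agrees. Next I fit the readout pose.

```bash
cat >> h.py <<'E'
def W(pose,l):
    x,y,a=pose; return np.array([x+np.cos(a)*l[0]-np.sin(a)*l[1], y+np.sin(a)*l[0]+np.cos(a)*l[1], l[2]])
E
python3 - <<'E'
from h import *
from scipy.optimize import least_squares
np.set_printoptions(precision=4,suppress=True)
L=[[.052,.074,.0585],[.052,-.010,.0585],[-.012,-.010,.0585],[-.012,.074,.0585]]
top=[(236,193),(353,230),(322,330),(203,293)]; side=[(405,192),(425,248),(334,260),(322,200)]
rk=[.012,-.055,.0595]
obs=[("top",l,(110+y/3-.33,120+x/3-.33)) for l,(x,y) in zip(L,top)]+[("top",rk,(110+317/3-.33,120+397/3-.33))]
obs2=[("side",l,(110+y/3-.33,130+x/3-.33)) for l,(x,y) in zip(L,side)]+[("side",rk,(110+290/3-.33,130+378/3-.33))]
for o in(obs,obs2,obs+obs2):
    f=lambda p:np.concatenate([np.subtract(proj(c,W(p,l)),px) for c,l,px in o])
    r=least_squares(f,[.57,-.05,-.3]);print(r.x,np.round(r.fun,1))
p=r.x
for n,l in dict(rp=[0,-.055,.0635],piv=rk,hp=[.002,.032,.0585],hinge=[.052,.032,.0535],edge=[-.012,.032,.0585]).items(): print(n,W(p,l))
E
```

```text
[ 0.5727 -0.0516 -0.3154] [ 1.4 -0.6  2.2  0.1 -0.9  0.2 -1.8 -0.1 -0.9  0.5]
[ 0.5707 -0.0552 -0.3347] [-0.  -1.4  0.7 -2.  -0.3  1.8 -0.1  1.5  0.   0.1]
[ 0.5723 -0.0522 -0.3224] [ 1.5 -0.1  2.5  0.6 -0.7  0.5 -1.8  0.2 -0.5  0.8 -0.8 -1.8 -0.3 -2.
 -1.2  1.9 -0.8  1.2 -1.   0.4]
rp [ 0.5549 -0.1044  0.0635]
piv [ 0.5662 -0.1082  0.0595]
hp [ 0.5843 -0.0225  0.0585]
hinge [ 0.6318 -0.0383  0.0535]
edge [ 0.571  -0.018   0.0585]
```

```bash
python3 -m inch '-.03 -.032 -.01 0 0;-.06 -.064 -.02 0 0;-.09 -.096 -.02 0 0;-.12 -.128 -.02 0 0;-.15 -.16 -.02 0 0' 20
python3 -m inch '-.034 -.036 0 0 0;-.068 -.072 0 0 0;-.102 -.108 0 0 0;-.136 -.144 0 0 0;-.17 -.18 0 0 0'
python3 -m inch '-.034 -.036 0 0 0;-.068 -.072 0 0 0;-.102 -.108 0 0 0;-.136 -.144 0 0 0;-.17 -.18 0 0 0'
python3 -m inch '-.03 -.034 0 .09 0;-.06 -.068 0 .09 0;-.073 -.081 0 .094 0;-.073 -.081 0 .094 0;-.073 -.081 0 .094 0'
```

```text
clock: 1.3
position: [0.2522, 0.4172, 0.425]
ee_rot: [0.359, 3.121, 0.001]
force: [1.1, -0.3, -0.2]
width: 0.615
gripper_force: 0.0
clock: 1.8
position: [0.3769, 0.203, 0.4251]
ee_rot: [0.358, 3.12, 0.002]
force: [0.7, 0.9, 0.1]
width: 0.176
gripper_force: 0.0
clock: 2.3
position: [0.5016, -0.0108, 0.4251]
ee_rot: [0.358, 3.12, 0.001]
force: [-0.1, 1.0, -0.2]
width: 0.008
gripper_force: 0.0
clock: 2.8
position: [0.5536, -0.1042, 0.4245]
ee_rot: [-0.506, -3.1, -0.0]
force: [0.5, -0.2, -1.0]
width: 0.002
gripper_force: 0.0
```

```bash
python3 -m inch '0 0 .04 0 0;0 0 .08 0 0;0 0 .12 0 0;0 0 .16 0 0;0 0 .16 0 0'
python3 - <<'E'
from h import *
im=arm.get_image("side");cv2.imwrite("pics/s1.png",cv2.resize(im[100:260,160:360,::-1],None,fx=4,fy=4,interpolation=cv2.INTER_CUBIC)[:600])
E
```

```text
clock: 3.3
position: [0.5515, -0.1019, 0.2607]
ee_rot: [-0.5, -3.093, -0.0]
force: [-1.0, -0.1, -0.1]
width: 0.003
gripper_force: 0.0
```

View pics/s1.png

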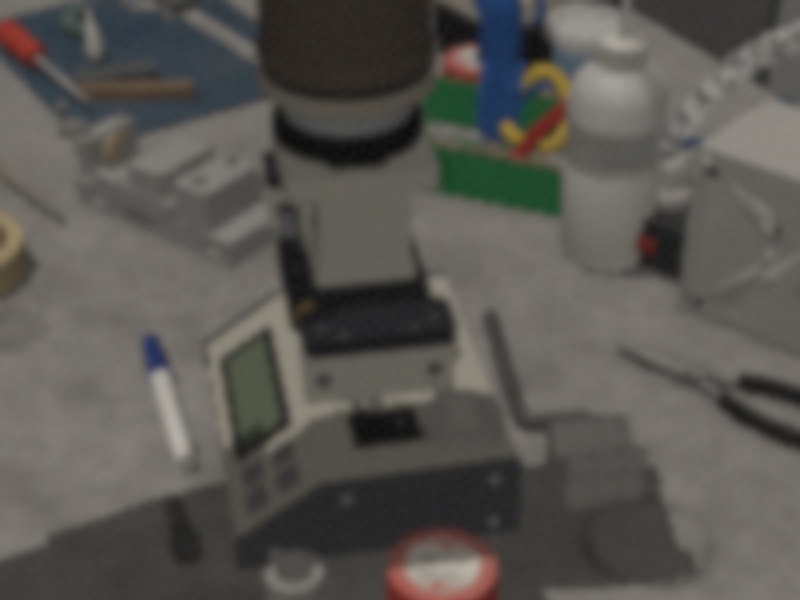

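Fingertips sit just above the rocker's front half (crop about (370,400), rocker (385,428)). Pressing.

```bash
python3 -m inch '0 0 .01 0 0;0 0 .015 0 0;0 0 .018 0 0;0 0 .018 0 0'
python3 -m inch '0 0 .002 0 0;0 0 .004 0 0;0 0 .004 0 0'
python3 -m inch '0 0 .001 0 0;0 0 .002 0 0;0 0 .002 0 0'
```

```text
clock: 3.75
position: [0.5539, -0.1043, 0.2472]
ee_rot: [0.505, 3.1, 0.0]
force: [0.3, -0.3, 0.3]
width: 0.006
gripper_force: 0.0
clock: 4.05
position: [0.5539, -0.1044, 0.2427]
ee_rot: [0.505, 3.1, 0.0]
force: [-0.1, 0.8, 0.8]
width: 0.009
gripper_force: 0.5
clock: 4.35
position: [0.5536, -0.1043, 0.2406]
ee_rot: [-0.505, -3.1, -0.0]
force: [-1.4, -0.2, 1.7]
width: 0.009
gripper_force: 0.7
```

```bash
python3 -m inch '0 0 .001 0 0;0 0 .002 0 0;0 0 .002 0 0'
python3 -m inch '0 0 .001 0 0;0 0 .002 0 0;0 0 .002 0 0'
```

```text
clock: 4.65
position: [0.5536, -0.1043, 0.2385]
ee_rot: [-0.505, -3.1, -0.0]
force: [0.0, 0.8, 0.8]
width: 0.003
gripper_force: 0.2
clock: 4.95
position: [0.5537, -0.1045, 0.2376]
ee_rot: [0.505, 3.1, 0.001]
force: [-5.4, 1.4, 14.6]
width: 0.01
gripper_force: 7.1
```

```bash
python3 -m inch '0 0 -.03 0 0;0 .03 -.05 0 0;0 .06 -.05 0 0;-.002 .087 -.04 0 0;-.002 .087 -.03 0 0'
python3 - <<'E'
from h import *
im=arm.get_image("side");cv2.imwrite("pics/s2.png",cv2.resize(im[140:260,180:340,::-1],None,fx=5,fy=5,interpolation=cv2.INTER_CUBIC)[:600])
for q in("rocker_press","rocker_pivot","hatch_press","spacer_ring"):
    print(q,[(round(d["conf"],2),np.round(d["point"],1)) for d in arm.place_of("side",q)[:2]])
E
```

```text
clock: 5.45
position: [0.5849, -0.0178, 0.2665]
ee_rot: [0.495, 3.1, 0.004]
force: [0.4, 0.4, -0.6]
width: 0.003
gripper_force: 0.0
rocker_press [(0.51, array([207. , 250.2])), (0.48, array([235.3, 205.2]))]
rocker_pivot [(0.84, array([206. , 255.8])), (0.66, array([254.6, 234.9]))]
hatch_press [(0.81, array([184. , 246.7])), (0.59, array([183.4, 262.5]))]
spacer_ring [(0.69, array([206.3, 276.2]))]
```

View pics/s2.png

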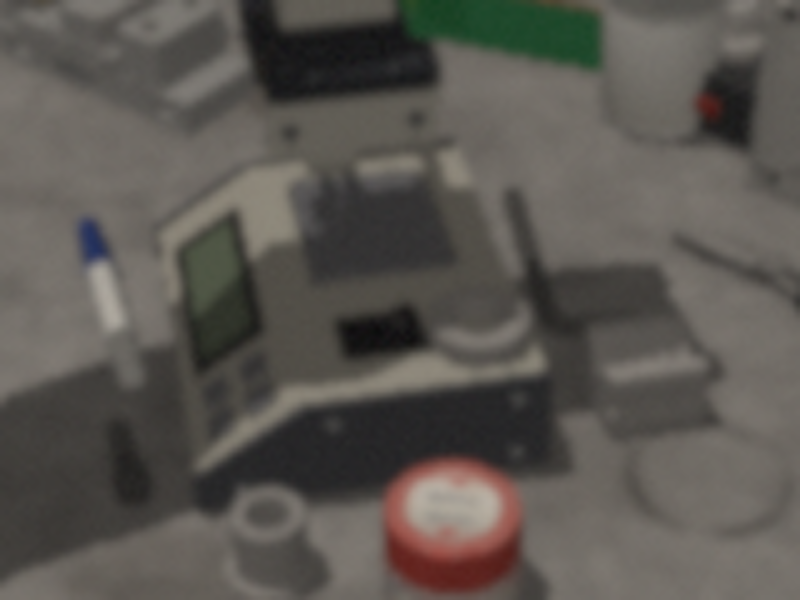

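The rocker's rear half now stands up at (405,315) and the ring is in place at (480,325). The rocker is off, and the tip is over the hatch. Pressing the hatch.

```bash
python3 -m inch '0 0 .012 0 0;0 0 .022 0 0;0 0 .025 0 0;0 0 .025 0 0'
python3 -m inch '0 0 .002 0 0;0 0 .004 0 0;0 0 .004 0 0'
```

```text
clock: 6.1
position: [0.5829, -0.0227, 0.2408]
ee_rot: [-0.505, -3.099, 0.001]
force: [0.1, -0.4, 0.9]
width: 0.004
gripper_force: 0.0
clock: 6.4
position: [0.5833, -0.0225, 0.2377]
ee_rot: [0.505, 3.1, 0.0]
force: [0.1, 0.1, 0.6]
width: 0.004
gripper_force: 0.0
```

```bash
python3 -m inch '0 0 .002 0 0;0 0 .004 0 0;0 0 .004 0 0'
python3 -m inch '0 0 .001 0 0;0 0 .002 0 0;0 0 .002 0 0'
```

```text
clock: 6.7
position: [0.5832, -0.0224, 0.2336]
ee_rot: [-0.505, -3.101, -0.0]
force: [-0.6, 0.0, 2.6]
width: 0.003
gripper_force: 1.2
clock: 7.0
position: [0.5833, -0.0225, 0.2329]
ee_rot: [0.505, 3.1, 0.001]
force: [-5.5, 1.1, 16.9]
width: 0.007
gripper_force: 8.6
```

```bash
python3 -m inch '.01 0 -.05 0 0;.03 0 -.095 0 0;.05 0 -.13 0 0;.05 0 -.13 0 0;.05 0 -.13 0 0'
python3 -m inch '0 0 0 0 0;0 0 0 0 0;0 0 0 0 0;0 0 0 0 0;0 0 0 0 0'
python3 -m inch '0 0 0 0 0;0 0 0 0 0;0 0 0 0 0;0 0 0 0 0;0 0 0 0 0'
python3 -m inch '0 0 0 0 0;0 0 0 0 0;0 0 0 0 0;0 0 0 0 0;0 0 0 0 0'
python3 - <<'E'
from h import *
im=arm.get_image("side");cv2.imwrite("pics/s3.png",cv2.resize(im[110:260,160:360,::-1],None,fx=4,fy=4,interpolation=cv2.INTER_CUBIC))
for c in("side","top"):
  arm.get_image(c)
  for q in("hatch_edge","hatch_hinge","hatch_press"):
    print(c,q,[(round(d["conf"],2),np.round(d["point"],1)) for d in arm.place_of(c,q)[:2]])
p=[.5723,-.0522,-.3224]
for a in(1.2,1.3,1.4): print(a,[proj(c,W(p,[.052-.064*np.cos(a),.032,.0535+.064*np.sin(a)])) for c in("side","top")])
E
```

```text
clock: 7.5
position: [0.5358, -0.0063, 0.3625]
ee_rot: [0.503, 3.099, 0.002]
force: [-0.5, 0.3, 0.1]
width: 0.004
gripper_force: 0.0
clock: 8.0
position: [0.5359, -0.0067, 0.3613]
ee_rot: [-0.505, -3.1, 0.001]
force: [0.2, -0.6, -0.1]
width: 0.005
gripper_force: 0.0
clock: 8.5
position: [0.5358, -0.0066, 0.3618]
ee_rot: [0.505, 3.101, 0.0]
force: [-0.7, -0.7, 0.4]
width: 0.007
gripper_force: 0.0
clock: 9.0
position: [0.5358, -0.0066, 0.3617]
ee_rot: [-0.505, -3.101, -0.0]
force: [0.3, 1.3, -0.4]
width: 0.003
gripper_force: 0.0
side hatch_edge [(0.41, array([161.9, 261.1]))]
side hatch_hinge []
side hatch_press [(0.54, array([201.9, 253.5])), (0.43, array([167.9, 259.4]))]
top hatch_edge [(0.76, array([187.5, 212.2]))]
top hatch_hinge [(0.62, array([181.4, 217.6]))]
top hatch_press [(0.66, array([182.2, 215. ]))]
1.2 [(np.float64(164.49903506776354), np.float64(256.44573073332447)), (np.float64(189.42505214717409), np.float64(212.18149617274165))]
1.3 [(np.float64(163.51746276209852), np.float64(258.94037083061306)), (np.float64(186.24889210861753), np.float64(213.16628917524363))]
1.4 [(np.float64(162.74650081013985), np.float64(261.5100139519039)), (np.float64(183.0248117141928), np.float64(214.20771256490536))]
```

View pics/s3.png

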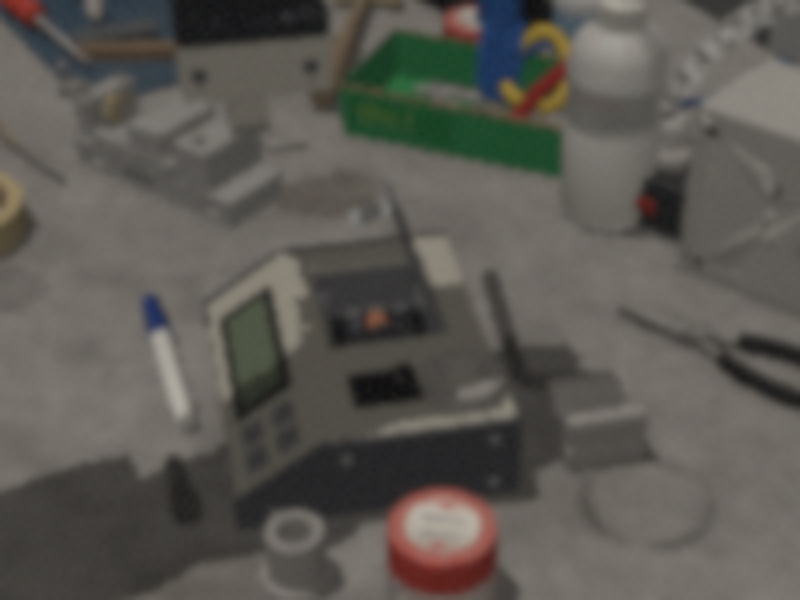

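The hatch stands up at about 1.3 rad with no finger near it; its edge is at crop (395,200) and the latch cam at (370,210). Next I lower the tip in front of it, right of the cam, and push.

```bash
python3 -m inch '-.01 -.012 0 0 0;-.029 -.012 .03 0 0;-.029 -.012 .06 0 0;-.029 -.012 .086 0 0;-.029 -.012 .086 0 0'
python3 -m inch '-.012 0 0 0 0;-.024 0 0 0 0;-.036 0 0 0 0;-.044 0 0 0 0;-.05 0 0 0 0'
python3 -m inch '-.005 0 0 0 0;-.01 0 0 0 0;-.015 0 0 0 0;-.018 0 0 0 0;-.018 0 0 0 0'
```

```text
clock: 9.95
position: [0.5582, -0.027, 0.2728]
ee_rot: [-0.504, -3.095, 0.002]
force: [-0.7, 0.5, 0.3]
width: 0.005
gripper_force: 0.0
clock: 10.45
position: [0.6079, -0.0434, 0.2762]
ee_rot: [0.505, 3.1, 0.0]
force: [-1.3, 0.2, -0.7]
width: 0.003
gripper_force: 0.4
clock: 10.95
position: [0.6243, -0.0489, 0.2757]
ee_rot: [0.505, 3.1, -0.0]
force: [-0.2, 0.2, -0.8]
width: 0.004
gripper_force: 0.0
```

```bash
python3 -m inch '-.003 0 0 0 0;-.006 0 0 0 0;-.006 0 0 0 0'
python3 -m inch '-.002 0 0 0 0;-.004 0 0 0 0;-.004 0 0 0 0'
```

```text
clock: 11.25
position: [0.63, -0.0508, 0.2758]
ee_rot: [0.505, 3.1, -0.0]
force: [-0.6, 0.2, -1.4]
width: 0.008
gripper_force: 0.1
clock: 11.55
position: [0.6325, -0.0516, 0.2752]
ee_rot: [-0.504, -3.097, -0.001]
force: [-6.2, 2.8, 3.5]
width: 0.003
gripper_force: 3.9
```

Force has risen to about 7 N, so the hatch is at its stop. Backing off and clearing.

```bash
python3 -m inch '.02 0 0 0 0;.05 0 0 0 0;.08 0 -.03 0 0;.11 0 -.075 0 0;.15 0 -.11 0 0'
python3 -m inch '0 0 0 0 0;.04 0 0 0 0;.08 0 0 0 0;.08 0 0 0 0;.08 0 0 0 0'
python3 - <<'E'
from h import *
im=arm.get_image("side");cv2.imwrite("pics/s4.png",cv2.resize(im[110:260,160:360,::-1],None,fx=4,fy=4,interpolation=cv2.INTER_CUBIC))
arm.get_image("top")
for c in("side","top"):
  for q in("hatch_edge","rocker_press","rocker_pivot"):
    print(c,q,[(round(d["conf"],2),np.round(d["point"],1)) for d in arm.place_of(c,q)[:2]])
p=[.5723,-.0522,-.3224]
for a in(1.3,1.7,1.8,1.92): print(a,[np.round(proj(c,W(p,[.052-.064*np.cos(a),.032,.0535+.064*np.sin(a)])),1) for c in("side","top")])
E
```

```text
clock: 12.05
position: [0.4962, -0.0061, 0.3826]
ee_rot: [0.506, 3.099, -0.0]
force: [0.4, 1.9, 1.3]
width: 0.004
gripper_force: 0.0
clock: 12.55
position: [0.4203, 0.0196, 0.3812]
ee_rot: [0.503, 3.1, 0.002]
force: [1.2, 1.2, -0.2]
width: 0.003
gripper_force: 0.0
side hatch_edge [(0.83, array([163.5, 276.1]))]
side rocker_press [(0.67, array([206.9, 253.9])), (0.34, array([184.4, 263.1]))]
side rocker_pivot [(0.8, array([203.8, 254.6]))]
top hatch_edge [(0.74, array([167.2, 221.1]))]
top rocker_press [(0.55, array([168.4, 216.1])), (0.53, array([223.6, 250.3]))]
top rocker_pivot []
1.3 [array([163.5, 258.9]), array([186.2, 213.2])]
1.7 [array([161.8, 269.4]), array([173.5, 217.5])]
1.8 [array([161.9, 272. ]), array([170.4, 218.7])]
1.92 [array([162.4, 274.9]), array([167., 220.])]
```

View pics/s4.png

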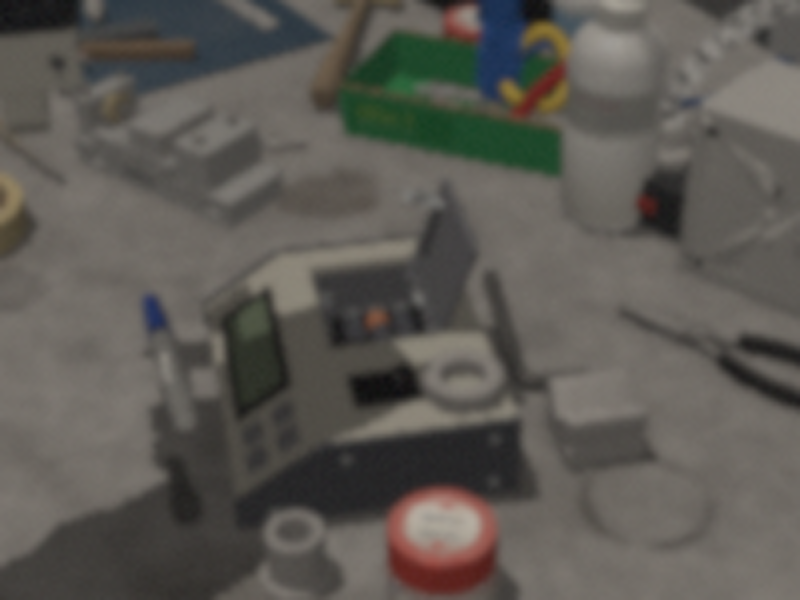

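The hatch leans back at its stop: both cameras put its edge at about 1.92 rad. The rocker is off with its rear up at (405,380), the ring is on the deck, nothing has shifted, and the gripper is clear.

```bash
python3 -c "
from cell import arm; print(arm.sign_off())"
```

```text
the job is handed in; nothing more can be done
None
```

The job is handed in: the readout is switched off, and the hatch sprang up, stayed up by itself, and was then pushed back to its stop; the readout and the things around it showed no visible shift, and the hand is clear.

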